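# Release the ratchet clamp

### The job

The blue ratchet clamp is holding a taped bundle of blanks. Lift its pawl out of the teeth by the red handle (it swings outwards) and leave it well clear of the wheel, then turn the ratchet wheel backwards, clockwise seen from above, by the black crank knob until it stops, so that the jaw stands fully open. Do not force the wheel while the pawl is in the teeth.

Things in the scene. Friction and masses are not known exactly. Their poses are not given: they have to be found in the camera images.
- ratchet_clamp: Blue base plate, 214 (x) x 144 (y) x 10 mm, bolted down. Origin: centre of its underside; x runs from the wheel (near end) to the fence, y left, z up. Steel ratchet wheel (radius 42, top 37 mm up) turns about the vertical line x -45, y 0 mm; the pawl beside it about x -93, y -56 mm. Jaw and fence, 36 mm high, hold the bundle between x 47 and 92 mm; a rack couples jaw to wheel.
- pawl_handle (a point): Point on the pawl's red handle, an upright round post, 14 mm thick, from 40 to 86 mm above the table, fixed on the dark steel pawl (top 37 mm up) at the clamp's -y side. The point is on the post's axis, 66 mm above the table, 48 mm from the pawl's pivot, and moves with the pawl.
- pawl (a joint): Pawl angle (rad): 0 with its nose in the teeth (the wheel then turns back by 0.05 at most), growing as it swings clockwise from above, handle outwards to the clamp's -y; clear of the teeth beyond 0.25; end stop 0.9. Stiff pivot without a spring (2.5 N at the handle): it stays where it is left.
- crank_knob (a point): Point on the axis of the black crank knob, an upright round grip, 22 mm thick, free to spin, from 46 to 86 mm above the table, on the wheel's crank 50 mm from the wheel's axis; the point is 66 mm above the table. With the clamp tight it is on the wheel's +y side, 110 mm from the pawl handle; it travels clockwise seen from above to the wheel's +x side.
- ratchet_wheel (a joint): Wheel angle (rad): 0 with the clamp tight (it cannot go tighter), growing as the wheel turns backwards, clockwise seen from above; end stop at 1.75, where the jaw has opened by 31 mm. Stiff (3 N at the knob): it stays where it is left.

How it is judged (in metres and radians):
On the way, in this order (a step that is already met when the one before it is completed fails the run):
1. the pawl is swung clear of the teeth while the wheel is still tight (value of joint pawl above 0.35 rad and value of joint ratchet_wheel below 0.2 rad), for 0.2 s.
2. the wheel is turned back with the pawl clear (value of joint ratchet_wheel above 1.45 rad and value of joint pawl above 0.3 rad), for 0.2 s.
At the end, for the whole second after the job is handed in: The wheel rests turned back by more than 1.45 rad of its 1.75 rad (jaw open by at least 25 mm), and the pawl rests swung more than 0.3 rad out of the teeth (all of step 2 and velocity of joint ratchet_wheel between -0.1 and 0.1 rad/s and velocity of joint pawl between -0.1 and 0.1 rad/s); the robot touches nothing.
It fails at once if the wheel is forced back past the pawl (value of joint ratchet_wheel above 0.25 rad and value of joint pawl below 0.15 rad).
It also fails if it takes over 38 s, if anything falls off the work surface, if the arm or the gripper's body presses on something with over 40 N, if the wrist force passes 120 N, or if a joint passes its speed limit or range.

### The arm

A 6-joint arm with a two-finger parallel gripper is mounted at the origin on a cart in front of the work surface, level with it; the furniture and walls round the work are solid. World frame = base frame: x ahead of the robot, y to its left, z up, the work surface at z = 0. Lengths are in m, angles in degrees, forces in N, time in s.
With the tool pointing down it reaches from about 0.35 to 0.875 m from the base axis. Payload 4.2 kg.
Tool frame: the origin (TCP) lies between the finger pads; the fingertips stand 25 mm ahead of it and the grasp point (between the pads) lies 6 mm ahead of it (r.tips_ahead is the distance from the TCP to the fingertips, in m); z points along the fingers, y is the direction in which the jaws open and shut (so a half turn about z gives the same grasp; the last joint's range is limited). The gripper opens to 87 mm and grips with 3 to 60 N. Pads are 19 mm wide; open, the fingers measure 117 mm over their backs; the gripper's body (75 mm by 190 mm) begins 51 mm behind the grasp point.
Start: joints at [-58.522, 22.042, 0.453, 0, -68.411, -14.817], TCP at [0.179, -0.599, 0.248] pointing down, gripper open.
Joint ranges: [-179.83, 179.83], [-69.29, 118.12], [-61.27, 80.66], [-181.25, 117.63], [-171.15, -9.14], [-177.46, 177.46]. Speed limits (degrees/s): [159.86, 159.86, 180, 180, 180, 180].

### API

Orientations are given as a 3x3 rotation matrix whose columns are the frame's x, y, z axes.
In Python, from station import r, vision, finish_job gives the robot as it stands.
- The arm moves only by the shell command python3 -m jog 'ROWS'. ROWS is a JSON object of lists of equal length, an entry for each row: "rot": the turn, a rotation vector about the world's x, y, z in degrees, a list of three; "delta_pos": the shift along the world's x, y, z in mm, a list of three; "grip": the opening in per cent of the stroke, from 0 (shut) to 100 (fully open). A call has 1 to 10 rows; each row shifts and turns the commanded pose from where the row before left it; what a row does not reach is not made up. A row lasts 1/12 s, in which the tool goes at most 41.7 mm and 7.16 degrees, less where a joint would pass 70% of its speed; a pose out of reach is approached as far as the arm can. A call with a gripper value outside its range is refused whole. The fingers move at their own pace and stop on an object; the grip force is fixed at half the most. Time passes only in rows, so rows that do not move let the fingers close. It gives the time, the measured TCP pose, the force and the opening at its end, in the units of the state.
- r.sense(): the state, without advancing time (a new reading comes with each control period).
- vision.capture(name): name is "scene" or "top"; returns a dict with "frame" (420x560x3 uint8, red, green, blue), "K" (3x3 intrinsics, pixels), "xyz" and "orientation" of the camera in the world. Camera axes: x right, y up, looking along -z (the intrinsics and any distortion apply to the point x, -y, -z); pixel columns grow to the right and rows downward; lengths in m; the calibration is good to about 2 mm. A picture is of the moment at which its call begins. There is no depth.
- finish_job(): hands the job in, once; it reports no verdict.
The state is a dict: "time_s": time; "joints": joint angles; "joint_velocities": joint speeds; "effort": joint torques, N m; "tcp_pos": TCP position; "ee_rot": TCP orientation; "wrist_force": force on the tool from outside, world axes, zero at the start; "moment": the same for the moment, N m; "gripper_width": opening from 0.0 (shut) to 1.0 (fully open).
Only numpy, scipy, OpenCV 4.12 (cv2) and the standard library are available. Lean on these libraries where they do the work, as an engineer would, in place of code of your own. Each camera call takes 0.05 s, during which the arm holds its last target. There are 200 camera calls.

## Working session

There is one attempt and no reset: what is moved stays moved. The work goes in short steps, Python scripts to look and compute and a shell command to move; the robot and the scene stay as the last step left them, time stands still between calls to the robot, and variables do not carry over. Pictures are saved under pics/ and viewed, about 8 in all and at most 12, crops included, and the job is handed in when it is done.

```bash
mkdir -p pics; ls
cat > h.py <<'E'
import numpy as np, cv2
from station import r, vision
def cap(n):
    d=vision.capture(n); return d
def ray(d,u,v):
    K=np.array(d["K"]);p=np.linalg.inv(K)@[u,v,1]
    return np.array(d["orientation"])@np.array([p[0],-p[1],-p[2]])
def onz(d,u,v,z):
    o=np.array(d["xyz"]);w=ray(d,u,v);return o+w*(z-o[2])/w[2]
def proj(d,X):
    c=np.array(d["orientation"]).T@(np.array(X)-d["xyz"]);q=np.array(d["K"])@[c[0],-c[1],-c[2]];return q[:2]/q[2]
E
python3 - <<'E'
from h import *
s=r.sense();print(s["time_s"],s["ee_rot"],s["wrist_force"],r.tips_ahead)
a=cap("scene");b=cap("top")
for d in(a,b):print({k:v for k,v in d.items() if k!="frame"})
cv2.imwrite("pics/s1.png",a["frame"][...,::-1]);cv2.imwrite("pics/t1.png",b["frame"][...,::-1])
E
```

```text
pics
0.0 [[-9.58066636e-01 -2.86544654e-01 -6.94252378e-04]
 [-2.86545483e-01  9.58064478e-01  2.03500200e-03]
 [ 8.20195983e-05  2.14860240e-03 -9.99997688e-01]] [-0.03485685  0.12018107 -0.38079959] 0.025
{'K': array([[386.84239905,   0.        , 282.53880487],
       [  0.        , 386.84239905, 212.91838667],
       [  0.        ,   0.        ,   1.        ]]), 'xyz': array([-0.06252737,  0.05556339,  0.62225388]), 'orientation': array([[-0.56628336,  0.52549331, -0.63496451],
       [-0.82413337, -0.35046487,  0.44494781],
       [ 0.01128435,  0.77526199,  0.631539  ]])}
{'K': array([[500.43734835,   0.        , 271.46257159],
       [  0.        , 500.43734835, 212.72661083],
       [  0.        ,   0.        ,   1.        ]]), 'xyz': array([ 0.37263761, -0.32520696,  0.90862258]), 'orientation': array([[ 9.56453658e-03,  9.89019090e-01, -1.47477999e-01],
       [-9.99951500e-01,  9.80634587e-03,  9.12614521e-04],
       [ 2.34881344e-03,  1.47462117e-01,  9.89064916e-01]])}
```

View pics/s1.png

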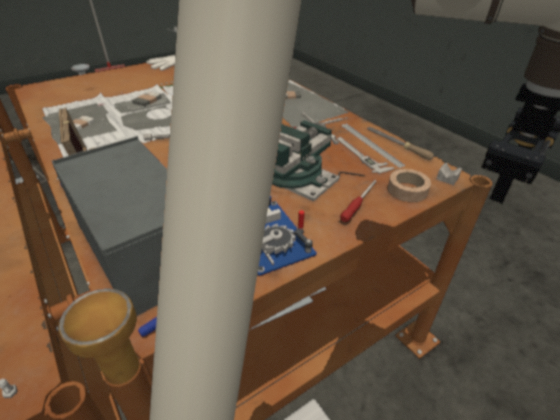

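View pics/t1.png

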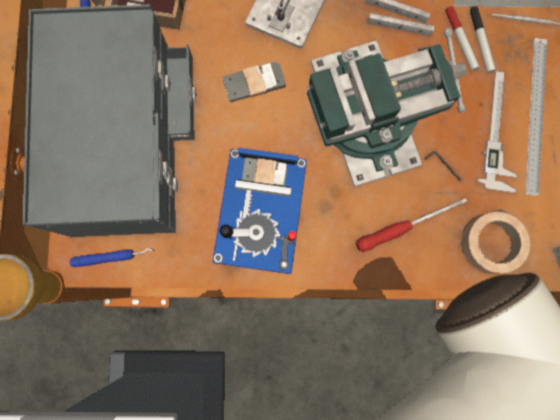

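The top view shows the blue clamp around (262,210), with the knob at about (226,231), the red handle at (292,236) and the pawl pivot at about (284,264). The toolbox is on the left and the vise ahead on the right. Next I'll measure these points.

Run:
```python
from h import *
d=cap("top");f=d["frame"];h=cv2.cvtColor(f,cv2.COLOR_RGB2HSV)
x0,y0,x1,y1=205,140,315,280
def comps(m,zs,nm):
    n,l,st,c=cv2.connectedComponentsWithStats(m.astype(np.uint8))
    for i in range(1,n):
        if st[i,4]>15 and x0<c[i][0]<x1 and y0<c[i][1]<y1: print(nm,st[i],c[i],[onz(d,*c[i],z).round(4) for z in zs])
H,S,V=cv2.split(h)
comps(((H<6)|(H>174))&(S>190)&(V>100),[.066,.086],"red")
comps((V<40),[.066,.086],"blk")
m=((H>105)&(H<130)&(S>150)).astype(np.uint8);m[:,:x0]=0;m[:,x1:]=0;m[:y0]=0;m[y1:]=0
c=np.vstack([k for k in cv2.findContours(m,0,2)[0] if cv2.contourArea(k)>50])
rc=cv2.minAreaRect(c);P=np.array([onz(d,*p,.01) for p in cv2.boxPoints(rc)]);print(rc,P.round(4),np.linalg.norm(P-np.roll(P,1,0),axis=1))
cv2.imwrite("pics/c1.png",cv2.resize(f[130:290,195:325,::-1],None,fx=4.6,fy=3.7*1,interpolation=cv2.INTER_CUBIC) if 0 else cv2.resize(f[140:285,195:325,::-1],None,fx=4,fy=4,interpolation=cv2.INTER_CUBIC))
```

```text
blk [223 228   9   9  34] [228.20588235 233.20588235] [array([ 0.4625, -0.2531,  0.066 ]), array([ 0.4604, -0.2549,  0.086 ])]
((259.79345703125, 209.8448944091797), (77.34849548339844, 115.5279769897461), 8.29714584350586) [[ 0.4175 -0.2226  0.01  ]
 [ 0.6287 -0.2478  0.01  ]
 [ 0.6089 -0.3895  0.01  ]
 [ 0.399  -0.3596  0.01  ]] [0.13826815 0.21267845 0.14307824 0.21201797]
```

View pics/c1.png

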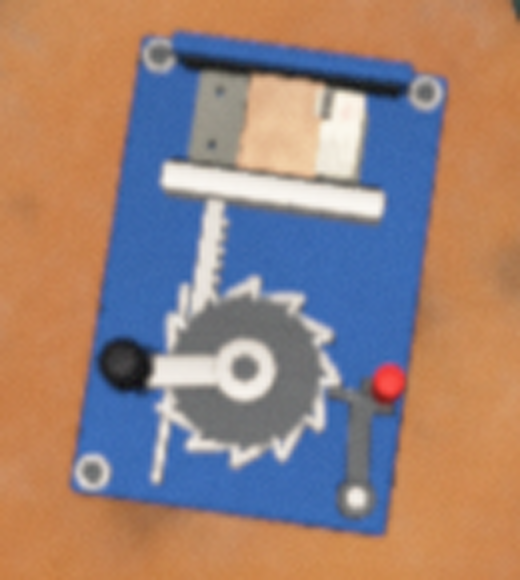

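The crop shows the knob top at about (227,231) in full-frame pixels, the red post top at (292,235.5), the wheel hub at (256,232), the pawl pivot at (284,264), and the plate corners clearly.

Run:
```python
from h import *
d=cap("top")
q=lambda u,v,z:onz(d,195+u/4,140+v/4,z)
C=np.array([q(*p,.01) for p in[(143,35),(447,78),(385,533),(72,490)]])
o=C.mean(0)[:2];x=(C[0]+C[1]-C[2]-C[3])[:2];x/=np.linalg.norm(x);y=np.array([-x[1],x[0]])
print("origin",o,"yaw",np.degrees(np.arctan2(x[1],x[0])),np.linalg.norm(C-np.roll(C,1,0),axis=1))
W=lambda a,b:o+a*x+b*y
piv=W(-.093,-.056);wh=W(-.045,0)
print("piv",piv,q(355,497,.037),"wheel",wh,q(245,368,.045))
kn=q(127,363,.084)[:2];hd=q(389,382,.085)[:2]
print("knob",kn,"r",np.linalg.norm(kn-wh),"hd",hd,"r",np.linalg.norm(hd-piv),"sep",np.linalg.norm(kn-hd))
L=lambda p:((p-o)@x,(p-o)@y)
print("local knob",L(kn),"hd",L(hd),"reach",np.linalg.norm(kn),np.linalg.norm(hd))
# arcs
def rot(c,p,a):
    v=p-c;ca,sa=np.cos(-a),np.sin(-a);return c+[ca*v[0]-sa*v[1],sa*v[0]+ca*v[1]]
for a in(0,.2,.4,.55,.7,.8):print("pawl",a,rot(piv,hd,a).round(4))
for a in(0,.25,.5,.75,1,1.25,1.5,1.75):print("wheel",a,rot(wh,kn,a).round(4))
s=r.sense();print(s["tcp_pos"],s["time_s"])
```

```text
origin [ 0.51139364 -0.30611539] yaw -7.488895309347876 [0.21173437 0.14191194 0.21056468 0.14114915]
piv [ 0.41188822 -0.34951665] [ 0.41246661 -0.3481864   0.037     ] wheel [ 0.46677749 -0.30025035] [ 0.46734732 -0.29993867  0.045     ]
knob [ 0.46467202 -0.2521814 ] r 0.04811504394324666 hd [ 0.45772981 -0.36068992] r 0.047183621683718334 sep 0.10873036992583741
local knob (np.float64(-0.05335253066137019), np.float64(0.04738451946798057)) hd (np.float64(-0.04609316628919215), np.float64(-0.06110324469517933)) reach 0.5286922952085217 0.5827639323438262
pawl 0 [ 0.4577 -0.3607]
pawl 0.2 [ 0.4546 -0.3696]
pawl 0.4 [ 0.4498 -0.3777]
pawl 0.55 [ 0.4451 -0.383 ]
pawl 0.7 [ 0.4398 -0.3876]
pawl 0.8 [ 0.4358 -0.3902]
wheel 0 [ 0.4647 -0.2522]
wheel 0.25 [ 0.4766 -0.2532]
wheel 0.5 [ 0.488  -0.2571]
wheel 0.75 [ 0.498  -0.2636]
wheel 1 [ 0.5061 -0.2725]
wheel 1.25 [ 0.5117 -0.2831]
wheel 1.5 [ 0.5146 -0.2947]
wheel 1.75 [ 0.5145 -0.3067]
[ 0.17914125 -0.59842898  0.24687287] 0.2
```

Checks agree: handle radius 47 mm against 48, knob radius 48 against 50, separation 109 against 110. I'll move above the handle first.

```bash
python3 -m jog '{"delta_pos":[[28,24,-5],[28,24,-5],[28,24,-5],[28,24,-5],[28,24,-5],[28,24,-5],[28,24,-5],[28,24,-5],[28,24,-5],[27,22,-5]],"rot":[[0,0,0],[0,0,0],[0,0,0],[0,0,0],[0,0,0],[0,0,0],[0,0,0],[0,0,0],[0,0,0],[0,0,0]],"grip":[60,60,60,60,60,60,60,60,60,60]}'
python3 -m jog '{"delta_pos":[[0,0,0],[0,0,0],[0,0,0]],"rot":[[0,0,0],[0,0,0],[0,0,0]],"grip":[60,60,60]}'
python3 - <<'E'
from h import *
a=cap("scene");b=cap("top")
cv2.imwrite("pics/2.png",np.hstack([a["frame"][120:320,180:380],b["frame"][100:300,190:390]])[...,::-1].repeat(2,0).repeat(2,1))
s=r.sense();print(s["tcp_pos"],s["gripper_width"],s["joints"])
E
```

```text
time_s: 1.03
tcp_pos: [0.4594, -0.3591, 0.1973]
ee_rot: [[-0.958, -0.287, -0.0], [-0.287, 0.958, 0.0], [0.0, 0.0, -1.0]]
wrist_force: [1.2, -0.6, 0.2]
gripper_width: 0.604
time_s: 1.28
tcp_pos: [0.4581, -0.3606, 0.1973]
ee_rot: [[-0.958, -0.287, -0.001], [-0.287, 0.958, 0.0], [0.001, 0.0, -1.0]]
wrist_force: [0.9, -0.5, -0.8]
gripper_width: 0.6
[ 0.45748218 -0.36135668  0.19766831] 0.5952981010767876 [-2.23941487e+01  2.02654824e+01 -9.81450803e+00  3.58422778e-03
 -5.99230872e+01 -5.10189393e+01]
```

View pics/2.png

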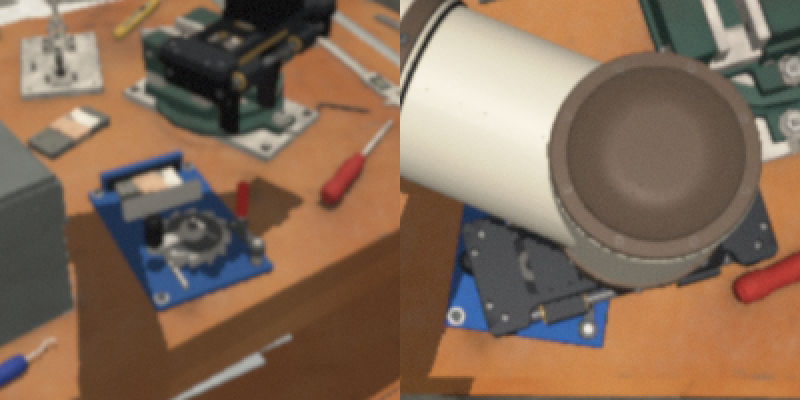

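The scene view is now unobstructed. The handle is at about (301,215) full-frame and the gripper hangs above the clamp. I'll cross-check the handle and knob positions in this view.

```bash
cat >> h.py <<'E'
def redknob():
    d=cap("scene");h=cv2.cvtColor(d["frame"],cv2.COLOR_RGB2HSV);H,S,V=cv2.split(h)
    for nm,m in(("red",((H<6)|(H>173))&(S>150)&(V>70)),("blk",(V<45))):
        n,l,st,c=cv2.connectedComponentsWithStats(m.astype(np.uint8))
        for i in range(1,n):
            if 15<st[i,4]<600 and 230<c[i][0]<325 and 190<c[i][1]<270: print(nm,st[i],c[i].round(1),onz(d,*c[i],.063).round(4),onz(d,*c[i],.066).round(4))
    return d
E
python3 - <<'E'
from h import *
d=redknob()
for p in([.4577,-.3607],[.4647,-.2522]):print([proj(d,p+[z]).round(1) for z in(.04,.063,.086)])
E
```

```text
red [298 211   7  17  97] [300.8 219.2] [ 0.4586 -0.36    0.063 ] [ 0.4558 -0.3578  0.066 ]
blk [234 207  12   7  21] [237.7 210.2] [ 0.5653 -0.2581  0.063 ] [ 0.5619 -0.2565  0.066 ]
blk [252 228  10  15 114] [256.4 234.9] [ 0.4694 -0.2499  0.063 ] [ 0.4666 -0.2483  0.066 ]
[array([300.9, 227. ]), array([301.3, 219.3]), array([301.7, 211.3])]
[array([258.8, 243.6]), array([258.5, 235.7]), array([258.2, 227.6])]
```

```bash
python3 -m jog '{"delta_pos":[[0,0,-25],[0,0,-30],[0,0,-30],[0,0,-25],[0,0,-15],[0,0,0]],"rot":[[0,0,0],[0,0,0],[0,0,0],[0,0,0],[0,0,0],[0,0,0]],"grip":[60,60,60,60,60,60]}'
python3 -m jog '{"delta_pos":[[0,0,0],[0,0,0],[0,0,0],[0,0,0],[0,0,0],[0,0,0]],"rot":[[0,0,0],[0,0,0],[0,0,0],[0,0,0],[0,0,0],[0,0,0]],"grip":[40,30,20,10,5,5]}'
```

```text
time_s: 1.93
tcp_pos: [0.4551, -0.3605, 0.0691]
ee_rot: [[-0.959, -0.284, -0.007], [-0.284, 0.959, 0.004], [0.005, 0.005, -1.0]]
wrist_force: [0.4, 0.0, -0.4]
gripper_width: 0.601
time_s: 2.43
tcp_pos: [0.4585, -0.3609, 0.0734]
ee_rot: [[-0.958, -0.287, 0.001], [-0.287, 0.958, -0.001], [-0.001, -0.001, -1.0]]
wrist_force: [0.0, 1.0, 0.4]
gripper_width: 0.232
```

```bash
python3 -m jog '{"delta_pos":[[0,0,0],[0,0,0],[0,0,0],[0,0,0]],"rot":[[0,0,0],[0,0,0],[0,0,0],[0,0,0]],"grip":[5,5,5,5]}'
python3 -m jog '{"delta_pos":[[-1.5,-4.5,0],[-1.5,-4.5,0],[-2.5,-4,0],[-2.5,-4,0],[-2.5,-3,0],[-2.5,-2.5,0],[-2.5,-2.5,0],[-2.5,-2,0],[0,0,0],[0,0,0]],"rot":[[0,0,0],[0,0,0],[0,0,0],[0,0,0],[0,0,0],[0,0,0],[0,0,0],[0,0,0],[0,0,0],[0,0,0]],"grip":[5,5,5,5,5,5,5,5,5,5]}'
python3 - <<'E'
from h import *
a=redknob();b=cap("top")
cv2.imwrite("pics/3.png",np.hstack([a["frame"][120:320,180:380],b["frame"][100:300,190:390]])[...,::-1].repeat(2,0).repeat(2,1))
E
```

```text
time_s: 2.77
tcp_pos: [0.4583, -0.3606, 0.073]
ee_rot: [[-0.958, -0.287, 0.0], [-0.287, 0.958, -0.0], [-0.0, -0.0, -1.0]]
wrist_force: [-1.1, 1.8, 3.7]
gripper_width: 0.149
time_s: 3.6
tcp_pos: [0.441, -0.3866, 0.0726]
ee_rot: [[-0.958, -0.285, 0.002], [-0.285, 0.958, 0.001], [-0.002, 0.001, -1.0]]
wrist_force: [1.9, 6.8, 3.5]
gripper_width: 0.151
blk [234 207  12   8  25] [237.5 210.5] [ 0.5646 -0.2573  0.063 ] [ 0.5612 -0.2556  0.066 ]
blk [252 228  12  16 133] [256.9 235.1] [ 0.4684 -0.2505  0.063 ] [ 0.4655 -0.2489  0.066 ]
```

View pics/3.png

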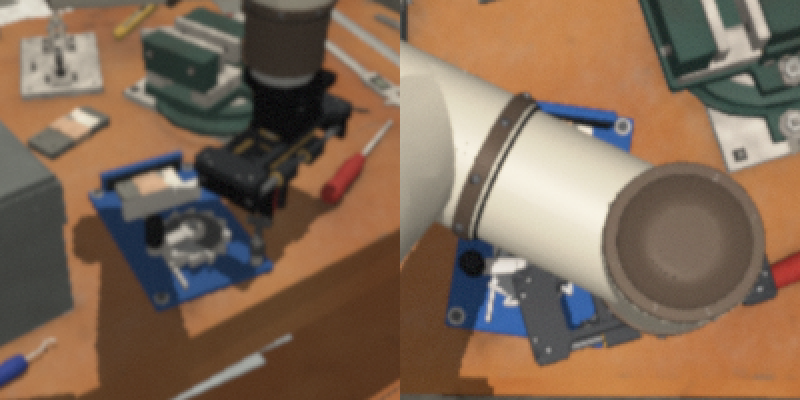

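The gripper has the post and has carried it outwards (TCP at (0.441,-0.387), about 0.68 rad), and the wheel and knob have not moved. Now I'll release and rise.

```bash
python3 -m jog '{"delta_pos":[[0,0,0],[0,0,0],[0,0,0],[0,0,0],[0,0,0],[0,0,0]],"rot":[[0,0,0],[0,0,0],[0,0,0],[0,0,0],[0,0,0],[0,0,0]],"grip":[20,30,40,50,60,60]}'
python3 -m jog '{"delta_pos":[[0,0,20],[0,0,30],[0,0,30],[0,0,30],[0,0,17]],"rot":[[0,0,0],[0,0,0],[0,0,0],[0,0,0],[0,0,0]],"grip":[60,60,60,60,60]}'
python3 -m jog '{"delta_pos":[[2.5,14,0],[2.5,14,0],[2.5,14,0],[2.5,14,0],[2.5,14,0],[2.5,14,0],[2.5,14,0],[2.5,14,0],[2.5,13,0],[2.5,12,0]],"rot":[[0,0,7],[0,0,7],[0,0,7],[0,0,7],[0,0,7],[0,0,7],[0,0,7],[0,0,7],[0,0,7],[0,0,7]],"grip":[60,60,60,60,60,60,60,60,60,60]}'
python3 -m jog '{"delta_pos":[[0,0,0],[0,0,0],[0,0,0]],"rot":[[0,0,3],[0,0,0],[0,0,0]],"grip":[60,60,60]}'
python3 - <<'E'
from h import *
a=redknob();b=cap("top")
cv2.imwrite("pics/4.png",np.hstack([a["frame"][120:320,180:380],b["frame"][100:300,190:390]])[...,::-1].repeat(2,0).repeat(2,1))
E
```

```text
time_s: 4.2
tcp_pos: [0.44, -0.3879, 0.0724]
ee_rot: [[-0.958, -0.286, -0.0], [-0.286, 0.958, 0.0], [0.0, 0.0, -1.0]]
wrist_force: [0.7, 0.9, 0.8]
gripper_width: 0.49
time_s: 4.62
tcp_pos: [0.4412, -0.3887, 0.2034]
ee_rot: [[-0.958, -0.287, 0.004], [-0.287, 0.958, -0.003], [-0.003, -0.004, -1.0]]
wrist_force: [0.2, -0.1, 1.2]
gripper_width: 0.599
time_s: 5.45
tcp_pos: [0.4651, -0.2501, 0.1996]
ee_rot: [[-0.052, -0.999, 0.0], [-0.999, 0.052, 0.0], [-0.0, -0.0, -1.0]]
wrist_force: [0.5, 0.1, 1.1]
gripper_width: 0.603
time_s: 5.7
tcp_pos: [0.4651, -0.2507, 0.1996]
ee_rot: [[-0.007, -1.0, -0.0], [-1.0, 0.007, -0.0], [0.0, 0.0, -1.0]]
wrist_force: [-0.6, 0.4, 0.6]
gripper_width: 0.605
red [312 210   7  18  81] [314.9 218.6] [ 0.4427 -0.3876  0.063 ] [ 0.44   -0.3852  0.066 ]
blk [234 208  10   6  19] [237.1 210.5] [ 0.565  -0.2563  0.063 ] [ 0.5617 -0.2546  0.066 ]
blk [253 228  10  16 125] [256.8 235.3] [ 0.4679 -0.2499  0.063 ] [ 0.4651 -0.2483  0.066 ]
```

View pics/4.png

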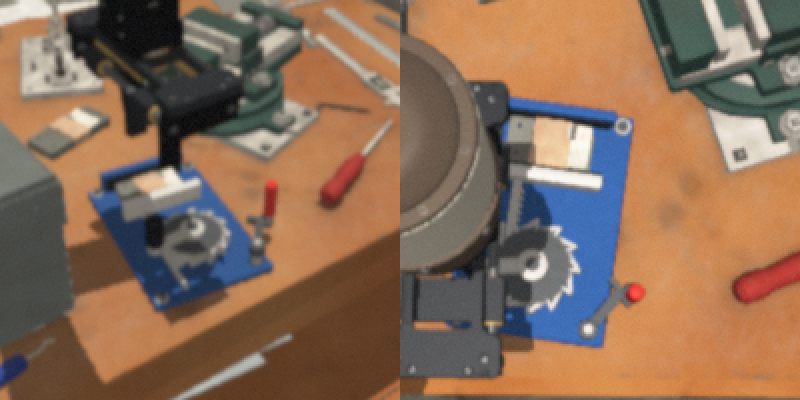

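The pawl now stands swung well out, with the handle at about (0.442,-0.387), roughly 0.65 rad. The wheel is still tight, the gripper is over the knob, and the toolbox is clear. Going down to grip the knob.

```bash
python3 -m jog '{"delta_pos":[[0,0,-25],[0,0,-30],[0,0,-30],[0,0,-25],[0,0,-15],[0,0,-2],[0,0,0]],"rot":[[0,0,0],[0,0,0],[0,0,0],[0,0,0],[0,0,0],[0,0,0],[0,0,0]],"grip":[60,60,60,60,60,60,60]}'
python3 -m jog '{"delta_pos":[[0,0,0],[0,0,0],[0,0,0],[0,0,0],[0,0,0],[0,0,0],[0,0,0],[0,0,0]],"rot":[[0,0,0],[0,0,0],[0,0,0],[0,0,0],[0,0,0],[0,0,0],[0,0,0],[0,0,0]],"grip":[40,30,20,10,10,10,10,10]}'
python3 - <<'E'
import numpy as np
wh=np.array([.467,-.3002]);s=np.array([.4655,-.2505])
v=s-wh;p=s
for a in np.arange(.15,1.76,.1):
    c,q=np.cos(-a),np.sin(-a);n=wh+[c*v[0]-q*v[1],q*v[0]+c*v[1]];print(round(a,2),((n-p)*1e3).round(1),n.round(4));p=n
E
```

```text
time_s: 6.38
tcp_pos: [0.4648, -0.2511, 0.0718]
ee_rot: [[-0.007, -1.0, -0.002], [-1.0, 0.007, 0.0], [-0.0, 0.002, -1.0]]
wrist_force: [0.6, 1.1, 0.1]
gripper_width: 0.607
time_s: 7.05
tcp_pos: [0.4656, -0.2507, 0.073]
ee_rot: [[-0.006, -1.0, 0.001], [-1.0, 0.006, -0.0], [0.0, -0.001, -1.0]]
wrist_force: [-0.1, 1.2, 3.4]
gripper_width: 0.231
0.15 [ 7.4 -0.3] [ 0.4729 -0.2508]
0.25 [ 4.9 -0.8] [ 0.4778 -0.2517]
0.35 [ 4.8 -1.3] [ 0.4826 -0.253 ]
0.45 [ 4.6 -1.8] [ 0.4873 -0.2548]
0.55 [ 4.4 -2.3] [ 0.4917 -0.257 ]
0.65 [ 4.2 -2.7] [ 0.4959 -0.2597]
0.75 [ 3.9 -3.1] [ 0.4998 -0.2628]
0.85 [ 3.6 -3.5] [ 0.5033 -0.2663]
0.95 [ 3.2 -3.8] [ 0.5066 -0.2701]
1.05 [ 2.8 -4.1] [ 0.5094 -0.2742]
1.15 [ 2.4 -4.4] [ 0.5118 -0.2785]
1.25 [ 1.9 -4.6] [ 0.5137 -0.2831]
1.35 [ 1.5 -4.7] [ 0.5152 -0.2879]
1.45 [ 1.  -4.9] [ 0.5162 -0.2927]
1.55 [ 0.5 -4.9] [ 0.5167 -0.2977]
1.65 [ 0. -5.] [ 0.5167 -0.3026]
1.75 [-0.5 -4.9] [ 0.5162 -0.3076]
```

Gripped at 0.231 (20 mm, against a 22 mm knob). Now the first half of the arc.

```bash
python3 -m jog '{"delta_pos":[[3.7,-0.2,0],[3.7,-0.2,0],[4.9,-0.8,0],[4.8,-1.3,0],[4.6,-1.8,0],[4.4,-2.3,0],[4.2,-2.7,0],[3.9,-3.1,0],[3.6,-3.5,0],[0,0,0]],"rot":[[0,0,0],[0,0,0],[0,0,0],[0,0,0],[0,0,0],[0,0,0],[0,0,0],[0,0,0],[0,0,0],[0,0,0]],"grip":[10,10,10,10,10,10,10,10,10,10]}'
```

```text
time_s: 7.88
tcp_pos: [0.5041, -0.2666, 0.073]
ee_rot: [[-0.006, -1.0, 0.001], [-1.0, 0.006, -0.0], [0.0, -0.001, -1.0]]
wrist_force: [0.3, 2.3, 4.3]
gripper_width: 0.231
```

```bash
python3 -m jog '{"delta_pos":[[3.2,-3.8,0],[2.8,-4.1,0],[2.4,-4.4,0],[1.9,-4.6,0],[1.5,-4.7,0],[1,-4.9,0],[0.5,-4.9,0],[0,-5,0],[-0.5,-4,0],[0,0,0]],"rot":[[0,0,0],[0,0,0],[0,0,0],[0,0,0],[0,0,0],[0,0,0],[0,0,0],[0,0,0],[0,0,0],[0,0,0]],"grip":[10,10,10,10,10,10,10,10,10,10]}'
python3 -m jog '{"delta_pos":[[0,0,0],[0,0,0],[0,0,0]],"rot":[[0,0,0],[0,0,0],[0,0,0]],"grip":[10,10,10]}'
```

```text
time_s: 8.72
tcp_pos: [0.517, -0.3078, 0.073]
ee_rot: [[-0.006, -1.0, 0.003], [-1.0, 0.006, -0.001], [0.001, -0.003, -1.0]]
wrist_force: [2.3, 2.5, 3.8]
gripper_width: 0.23
time_s: 8.97
tcp_pos: [0.517, -0.3077, 0.0731]
ee_rot: [[-0.006, -1.0, 0.003], [-1.0, 0.006, -0.001], [0.001, -0.003, -1.0]]
wrist_force: [3.6, 1.0, 3.8]
gripper_width: 0.235
```

The wheel is at about 1.7 rad by the TCP position. I'll release, rise, and back away to check.

```bash
python3 -m jog '{"delta_pos":[[0,0,0],[0,0,0],[0,0,0],[0,0,0],[0,0,0],[0,0,0]],"rot":[[0,0,0],[0,0,0],[0,0,0],[0,0,0],[0,0,0],[0,0,0]],"grip":[30,40,50,60,60,60]}'
python3 -m jog '{"delta_pos":[[0,0,20],[0,0,30],[0,0,30],[0,0,30],[0,0,30],[-25,-25,5],[-25,-25,5],[-25,-25,5],[-25,-25,5],[0,0,0]],"rot":[[0,0,0],[0,0,0],[0,0,0],[0,0,0],[0,0,0],[0,0,0],[0,0,0],[0,0,0],[0,0,0],[0,0,0]],"grip":[60,60,60,60,60,60,60,60,60,60]}'
python3 -m jog '{"delta_pos":[[-25,-25,0],[-25,-25,0],[-25,-25,0],[0,0,0],[0,0,0],[0,0,0]],"rot":[[0,0,0],[0,0,0],[0,0,0],[0,0,0],[0,0,0],[0,0,0]],"grip":[60,60,60,60,60,60]}'
python3 - <<'E'
from h import *
a=redknob();b=cap("top")
cv2.imwrite("pics/5.png",np.hstack([a["frame"][120:320,180:380],b["frame"][100:300,190:390]])[...,::-1].repeat(2,0).repeat(2,1))
E
```

```text
time_s: 9.47
tcp_pos: [0.515, -0.3069, 0.0719]
ee_rot: [[-0.006, -1.0, -0.002], [-1.0, 0.006, 0.001], [-0.001, 0.002, -1.0]]
wrist_force: [0.5, 0.5, -1.0]
gripper_width: 0.562
time_s: 10.3
tcp_pos: [0.4121, -0.4101, 0.2337]
ee_rot: [[-0.011, -1.0, -0.0], [-1.0, 0.011, -0.001], [0.001, 0.0, -1.0]]
wrist_force: [0.6, 0.8, 0.2]
gripper_width: 0.6
time_s: 10.8
tcp_pos: [0.3406, -0.4818, 0.2322]
ee_rot: [[-0.007, -1.0, -0.0], [-1.0, 0.007, 0.001], [-0.001, 0.0, -1.0]]
wrist_force: [-0.6, -0.8, 0.6]
gripper_width: 0.599
red [312 211   6  17  86] [314.8 219.8] [ 0.4396 -0.3848  0.063 ] [ 0.4369 -0.3825  0.066 ]
blk [262 200   9  21 107] [266.7 211.3] [ 0.5249 -0.3116  0.063 ] [ 0.5218 -0.3097  0.066 ]
blk [234 207  13   8  27] [238.3 210. ] [ 0.5651 -0.2597  0.063 ] [ 0.5617 -0.258   0.066 ]
```

View pics/5.png

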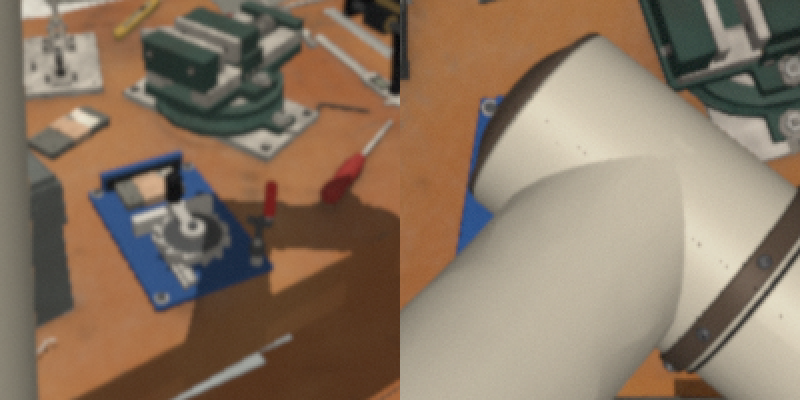

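The scene view shows the knob on the wheel's fence side at about (267,211), the jaw moved back, and the pawl handle still swung out at (315,220). The arm is well clear, so I'm handing in.

```bash
python3 -c "
from station import finish_job
print(finish_job())"
```

```text
the job is handed in; nothing more can be done
None
```

I swung the pawl out of the teeth by its red handle, then turned the ratchet wheel back by the crank knob. I released both, backed the arm away and handed the job in at about 11 s. No verdict was reported.

- **Pawl:** it rests at about 0.65 rad, well past the 0.3 rad needed. It was there before the wheel was turned, and the last picture shows it has not moved.
- **Wheel:** it is at about 1.7 rad, judged from the gripper position and the knob in the last picture. That is past the 1.45 rad needed. I felt no clear jump in force at the 1.75 rad end stop, so it may stand slightly short of it. The picture shows the jaw moved back from the bundle.
- **Forces:** the wrist force readings stayed under about 8 N, and the gripper touches nothing.
- **Weak check:** the arm hid the top view at the end, so the last check used the scene camera alone. It disagreed with the gripper position by up to about 8 mm for the knob and under 5 mm for the handle. That is not enough to bring either joint near its limit.

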